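# Change over two self-serve bins on the deli counter

## Robot

A 6-joint arm with a two-finger parallel gripper is mounted at the origin on the work surface. World frame = base frame: x ahead of the robot, y to its left, z up, the work surface at z = 0. Lengths are in m, angles in rad, forces in N, time in s.
With the tool pointing down it reaches from about 0.325 to 0.9 m from the base axis. Payload 6.1 kg.
Tool frame: the origin (TCP) lies midway between the tips of the shut fingers; the grasp point (between the pads) lies 19 mm behind it (robot.pinch_z is the z of the grasp point in the tool frame, in m); z points along the fingers, y is the line along which they close (so a half turn about z gives the same grasp; the last joint's range is limited). The gripper opens to 87 mm and grips with 3 to 60 N. Pads are 19 mm wide; open, the fingers measure 117 mm over their backs; the gripper's body (75 mm by 190 mm) begins 51 mm behind the grasp point.
Start: joints at [1.124, 0.22, 1.526, -0, 1.395, -0.126], TCP at [0.197, 0.593, 0.223] pointing down, gripper open.
Joint ranges: [-2.98, 2.98], [-0.91, 2.08], [0.09, 2.57], [-1.24, 4.39], [0.2, 2.65], [-2.68, 2.68]. Speed limits (rad/s): [2.57, 2.57, 3.01, 3.14, 3.14, 3.14].

## Interface

Orientations are given as a unit quaternion [x, y, z, w].
In Python, from cell import robot gives the robot as it stands.
- The arm moves only by the shell command python3 -m inch 'ROWS' [FORCE]. ROWS is JSON, a list that holds one entry, the list of rows, each a list of 7 numbers: the shift along the world's x, y, z in m, then the turn, a rotation vector about the world's x, y, z in degrees, then the finger opening in m, from 0 to 0.087. A call has 1 to 12 rows; each row shifts and turns the commanded pose from where the row before left it; what a row does not reach is not made up. A row lasts 1/8 s, in which the tool goes at most 62.5 mm and 10.7 degrees, less where a joint would pass 70% of its speed; a pose out of reach is approached as far as the arm can. A call with a gripper value outside its range is refused whole. The fingers move at their own pace and stop on an object; FORCE is the grip in N (left out, the last holds). Time passes only in rows, so rows that do not move let the fingers close. It gives the time, the measured TCP pose, the force, the opening and the grip force at its end, in the units of the state.
- robot.observe(): the state, without advancing time (a new reading comes with each control period).
- robot.read_camera(name): name is "scene" or "top" or "wrist"; returns the picture (480x640x3 uint8, red, green, blue); there is no depth.
- robot.calibration(name): a dict with "fx", "fy", "cx", "cy" (pixels), "world_to_cam" (4x4, takes a point from world to camera coordinates). Camera axes: x right, y down, z forward; pixel columns grow to the right and rows downward; lengths in m; the calibration is good to about 2 mm. A picture is of the moment at which its call begins: read the wrist's pose just before it. calibration takes no time and is no camera call; for the wrist camera it gives the pose at the moment of the call.
- robot.job_done(): hands the job in; it is judged then, once.
The state is a dict: "time_s": time; "joint_pos": joint angles; "joint_vel": joint speeds; "joint_efforts": joint torques, N m; "eef_pos": TCP position; "eef_rot": TCP orientation; "force": force on the tool from outside, world axes, zero at the start; "moment": the same for the moment, N m; "grip_width": finger opening in m; "grasp_force": force on a finger pad.
Only numpy, scipy, OpenCV 4.12 (cv2) and the standard library are available. Lean on these libraries where they do the work, as an engineer would, in place of code of your own. Each camera call takes 0.05 s, during which the arm holds its last target. There are 200 camera calls.

## Task

The red-lidded bin has almost sold out: first push its open lid over so that it falls fully shut, and after that reach a fingertip under the front tab of the green lid and flip it past upright, so that it stays leaning open on its stop by itself. Only touch and push, gently; never pinch or grip anything, and leave the jar, can, bottle and tin around the bins standing where they are.

Things in the scene. Friction and masses are not known exactly. Their poses are not given: they have to be found in the camera images.
- lid_red (a joint): the red lid's hinge angle in rad: 0 shut and lying flat on the bin, grows as the lid swings up and back, about 1.55 is balanced upright (over-center), 1.9 leaning back on its stop. Loose, lightly damped hinge: gravity drops the lid shut in about a second when it is short of upright and keeps it on the stop when past upright; turning it takes under 2 N at the tab (lid about 200 g). Starts open.
- lid_green (a joint): the green lid's hinge angle in rad: 0 shut and lying flat on the bin, grows as the lid swings up and back, about 1.55 is balanced upright (over-center), 1.9 leaning back on its stop. Loose, lightly damped hinge: gravity drops the lid shut in about a second when it is short of upright and keeps it on the stop when past upright; turning it takes under 2 N at the tab (lid about 200 g). Starts shut.
- lid_red_tab (a point): middle of the front edge of the red lid's finger tab, half-way through its 6 mm thickness. The tab is 60 mm wide and sticks out 28 mm beyond the bin's front wall; with the lid shut there is free space of 91 mm between the tab's underside and the counter. The point is 128 mm from the hinge line
- lid_green_tab (a point): middle of the front edge of the green lid's finger tab, half-way through its 6 mm thickness. The tab is 60 mm wide and sticks out 28 mm beyond the bin's front wall; with the lid shut there is free space of 91 mm between the tab's underside and the counter. The point is 128 mm from the hinge line
- lid_red_hinge (a point): middle of the red lid's hinge line, level with the lid's underside when shut, 91 mm above the counter. The lid is a flat 6 mm plate, 100 by 140 mm, with its tab
- lid_green_hinge (a point): middle of the green lid's hinge line, level with the lid's underside when shut, 91 mm above the counter. The lid is a flat 6 mm plate, 100 by 140 mm, with its tab
- bin_red: the bin with the red lid, one small jar inside: an open plywood box 100 mm deep (x), 140 mm wide (y), 90 mm high, walls 5 mm, fixed to the counter. Origin at the centre of its underside; its x axis points from its front (tab side, towards the robot) to its back, z up. The hinge line runs along y at its upper back edge (x = +50 mm, z = 91 mm)
- bin_green: the bin with the green lid, six small jars inside, below the rim: an open plywood box 100 mm deep (x), 140 mm wide (y), 90 mm high, walls 5 mm, fixed to the counter. Origin at the centre of its underside; its x axis points from its front (tab side, towards the robot) to its back, z up. The hinge line runs along y at its upper back edge (x = +50 mm, z = 91 mm)
- jar: bystander: sauce jar with a red cap, 66 mm across, 100 mm high, stands in front of and between the bins; origin at the centre of its underside, z up
- can: bystander: steel can with a green label, 74 mm across, 110 mm high, stands beyond one outer side of the bins; origin at the centre of its underside
- bottle: bystander: red sauce bottle with a yellow cap, 66 mm across, 190 mm high, stands beyond the other outer side of the bins; origin at the centre of its underside
- tin: bystander: flat blue tin, 66 mm across, 42 mm high, stands behind and between the bins; origin at the centre of its underside

How it is judged:
By the outcome, as a careful person would: the job done as asked, in the order asked, and still so for the second after the job is handed in, with the robot touching nothing.
It also fails if it takes over 64 s, if anything falls off the work surface, if the arm or the gripper's body presses on something with over 40 N, if the wrist force passes 120 N, or if a joint passes its speed limit or range.

## Working session

There is one attempt and no reset: what is moved stays moved. The work goes in short steps, Python scripts to look and compute and a shell command to move; the robot and the scene stay as the last step left them, time stands still between calls to the robot, and variables do not carry over. Pictures are saved under pics/ and viewed, at most 10 in all, crops included, and the job is handed in when it is done.

```bash
mkdir -p pics
python3 - <<'E'
from cell import robot
import cv2,numpy as np
s=robot.observe();print(s['time_s'],s['eef_pos'],s['eef_rot'],s['grip_width'])
for n in('scene','top'):
    im=robot.read_camera(n);cv2.imwrite(f'pics/{n}0.png',im[:,:,::-1])
    c=robot.calibration(n);print(n,c['fx'],c['fy'],c['cx'],c['cy'],np.round(c['world_to_cam'],4).tolist())
E
```

```text
0.0 [0.19682925 0.59255746 0.2214281 ] [ 1.59703632e-01  9.87164540e-01 -9.25823196e-04 -2.50971061e-04] 0.08677895587648078
scene 470.4883762605107 470.4883762605107 321.7813319074899 243.9575664412213 [[-0.4376, 0.8991, 0.0087, 0.2711], [0.4529, 0.2288, -0.8617, -0.1754], [-0.7768, -0.3732, -0.5073, 1.5216], [0.0, 0.0, 0.0, 1.0]]
top 473.39751797118134 473.39751797118134 318.54383925670015 234.50811918243855 [[0.0201, -0.9998, -0.0014, 0.0064], [-0.989, -0.0196, -0.1463, 0.6076], [0.1463, 0.0043, -0.9892, 1.2084], [0.0, 0.0, 0.0, 1.0]]
```

View pics/top0.png

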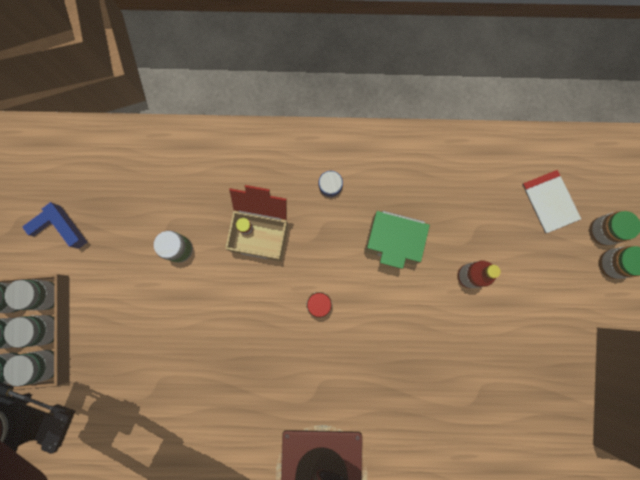

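View pics/scene0.png

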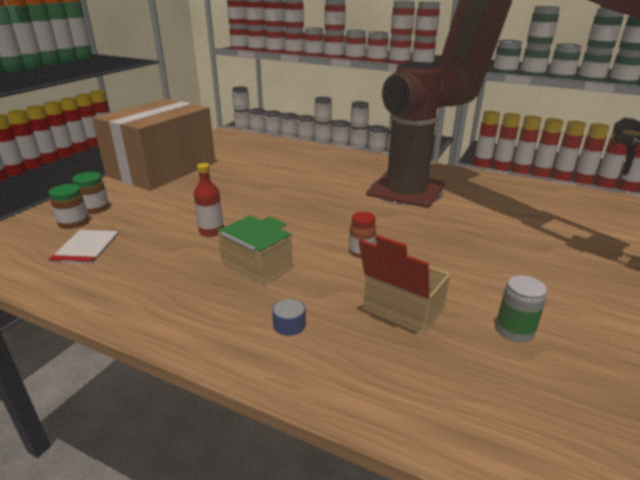

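The top view shows the red bin at (258,236) with its lid leaning back at (258,200), and the green lid at (398,240) with its tab at (393,263). The jar is at (320,305), tin (331,183), can (172,246) and bottle (485,272). I'll take an enlarged crop to pick corners.

```bash
cat > h.py <<'E'
from cell import robot
import cv2,numpy as np
def bp(n,px,z,c=None):
    c=c or robot.calibration(n);T=np.array(c['world_to_cam']);R=T[:3,:3];t=T[:3,3]
    o=-R.T@t;d=R.T@np.array([(px[0]-c['cx'])/c['fx'],(px[1]-c['cy'])/c['fy'],1]);return o+d*(z-o[2])/d[2]
def proj(n,p,c=None):
    c=c or robot.calibration(n);T=np.array(c['world_to_cam']);q=T[:3,:3]@p+T[:3,3]
    return np.array([c['fx']*q[0]/q[2]+c['cx'],c['fy']*q[1]/q[2]+c['cy']])
E
python3 - <<'E'
from h import *
im=cv2.imread('pics/top0.png')
cv2.imwrite('pics/crop0.png',cv2.resize(im[175:315,220:440],None,fx=3.6,fy=3.6,interpolation=cv2.INTER_CUBIC))
hsv=cv2.cvtColor(im,cv2.COLOR_BGR2HSV);g=((hsv[...,0]>45)&(hsv[...,0]<80)&(hsv[...,1]>120)).astype(np.uint8)
g[:,:350]=0;g[:,440:]=0
c=max(cv2.findContours(g,0,2)[0],key=cv2.contourArea)
print(cv2.approxPolyDP(c,2,True)[:,0].tolist())
for n,p,z in(('jar',(320,305),.1),('tin',(331,183),.042),('can',(169,245),.11),('bottle',(494,271),.19)):print(n,bp('top',p,z)[:2].round(3))
E
```

```text
Traceback (most recent call last):
ValueError: max() iterable argument is empty
```

View pics/crop0.png

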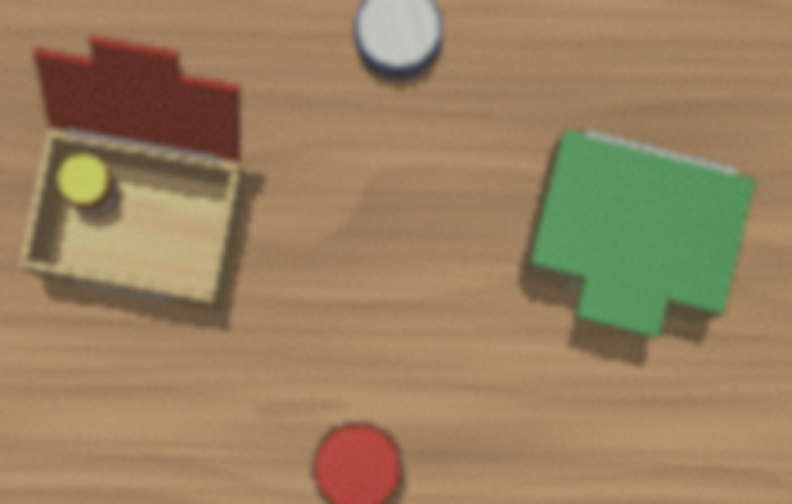

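The crop shows the red rim corners at (52,132), (240,168), (216,303), (25,265). The green lid corners are at (565,130), (755,180), (724,312), (530,265), with its tab front running from (577,318) to (660,335). I'll fit the bin poses from these.

Run:
```python
from h import *
def fit(cr,local,z):
    P=np.array([bp('top',((u+.5)/3.6-.5+220,(v+.5)/3.6-.5+175),z)[:2] for u,v in cr]);L=np.array(local)
    a=L-L.mean(0);b=P-P.mean(0);th=np.arctan2((a[:,0]*b[:,1]-a[:,1]*b[:,0]).sum(),(a*b).sum())
    R=np.array([[np.cos(th),-np.sin(th)],[np.sin(th),np.cos(th)]]);o=P.mean(0)-R@L.mean(0)
    print('res mm',((P-(L@R.T+o))*1e3).round(1).tolist());return o,th,R
c=[(.05,.07),(.05,-.07),(-.05,-.07),(-.05,.07)]
for nm,cr,l,z in(('red',[(52,132),(240,168),(216,303),(25,265)],c,.09),('green',[(565,130),(755,180),(724,312),(530,265),(577,318),(660,335)],c+[(-.078,.03),(-.078,-.03)],.097)):
    o,th,R=fit(cr,l,z);print(nm,'o',o.round(4),'yaw deg',np.degrees(th).round(1),'hinge',(o+R@[.05,0]).round(4),'tab',(o+R@[-.078,0]).round(4),'x axis',R[:,0].round(3))
for n,p,z in(('jar',(320,305),.1),('tin',(331,183),.042),('can',(169,245),.11),('bottle',(494,271),.19)):print(n,bp('top',p,z)[:2].round(3))
```

```text
res mm [[-1.0, -0.5], [-1.4, 2.6], [0.6, 0.2], [1.8, -2.3]]
red o [0.5968 0.1762] yaw deg -9.5 hinge [0.6461 0.168 ] tab [0.5198 0.1891] x axis [ 0.986 -0.165]
res mm [[-0.9, -1.2], [-1.9, 0.8], [1.4, 0.7], [-0.5, 0.1], [-0.6, -0.5], [2.5, 0.1]]
green o [ 0.6   -0.184] yaw deg -13.3 hinge [ 0.6487 -0.1955] tab [ 0.5241 -0.166 ] x axis [ 0.973 -0.231]
jar [0.423 0.011]
tin [ 0.749 -0.012]
can [0.564 0.392]
bottle [ 0.509 -0.389]
```

```bash
python3 -m inch '[[[0,0,0.05,0,0,0,0],[0.02,-0.02,0.05,0,0,0,0],[0.045,-0.036,0,0,0,1,0],[0.045,-0.036,0,0,0,1,0],[0.045,-0.036,0,0,0,1,0],[0.045,-0.036,0,0,0,1,0],[0.045,-0.036,0,0,0,1,0],[0.045,-0.036,0,0,0,1,0],[0.045,-0.036,0,0,0,1,0],[0.045,-0.036,0,0,0,1,0],[0.045,-0.036,0,0,0,1,0],[0.045,-0.036,0,0,0,0,0]]]'
```

```text
time_s: 1.6
eef_pos: [0.6682, 0.2117, 0.3219]
eef_rot: [0.082, 0.997, -0.0, -0.0]
force: [-1.0, 1.3, -0.5]
grip_width: 0.0007
grasp_force: 0.0
```

```bash
python3 -m inch '[[[0.04,-0.03,0,0,0,0,0],[0.037,-0.03,0,0,0,0,0],[0,0,0,0,0,0,0],[0,0,-0.045,0,0,0,0],[0,0,-0.045,0,0,0,0],[0,0,-0.045,0,0,0,0],[0,0,0,0,0,0,0]]]'
python3 - <<'E'
from h import *
im=robot.read_camera('scene');cv2.imwrite('pics/s1.png',cv2.resize(im[180:360,260:500,::-1],None,fx=3,fy=3))
E
```

```text
time_s: 2.48
eef_pos: [0.7401, 0.1537, 0.1815]
eef_rot: [0.081, 0.997, -0.001, -0.005]
force: [0.1, -0.5, 0.3]
grip_width: 0.0005
grasp_force: 0.0
```

View pics/s1.png

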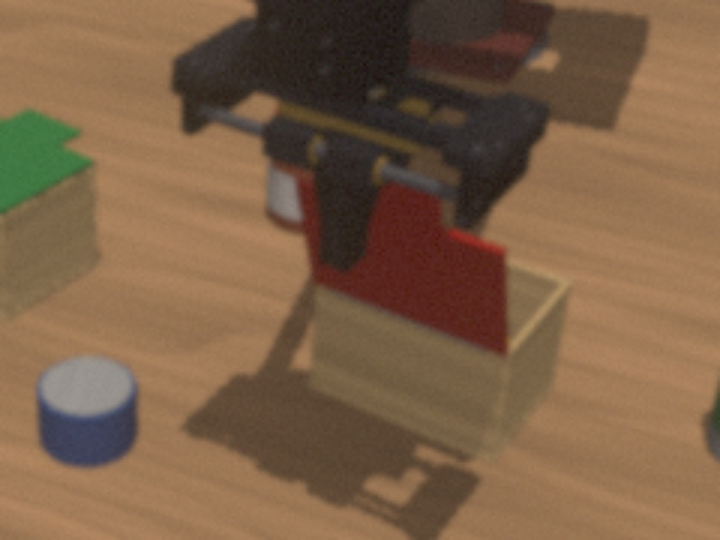

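Shut fingers hang at (345,260) behind the red lid, clear of it. I'll push it forward along the bin axis.

```bash
python3 -m inch '[[[-0.01,0.0017,0,0,0,0,0],[-0.01,0.0017,0,0,0,0,0],[-0.01,0.0017,0,0,0,0,0],[-0.01,0.0017,0,0,0,0,0],[-0.01,0.0017,0,0,0,0,0],[-0.01,0.0017,0,0,0,0,0],[-0.01,0.0017,0,0,0,0,0],[-0.01,0.0017,0,0,0,0,0],[-0.01,0.0017,0,0,0,0,0],[-0.01,0.0017,0,0,0,0,0],[-0.01,0.0017,0,0,0,0,0],[-0.01,0.0017,0,0,0,0,0]]]'; python3 -m inch '[[[0,0,0,0,0,0,0],[0,0,0,0,0,0,0],[0,0,0,0,0,0,0],[0,0,0,0,0,0,0],[0,0,0.04,0,0,0,0],[0,0,0.04,0,0,0,0],[0,0,0.04,0,0,0,0]]]'
python3 - <<'E'
from h import *
print(robot.observe()['joint_pos'])
im=robot.read_camera('scene');cv2.imwrite('pics/s2.png',cv2.resize(im[180:360,260:500,::-1],None,fx=3,fy=3))
E
```

```text
time_s: 4.03
eef_pos: [0.6233, 0.1737, 0.1875]
eef_rot: [0.082, 0.997, 0.0, -0.0]
force: [-0.1, -0.3, -0.9]
grip_width: 0.0003
grasp_force: 0.0
time_s: 4.9
eef_pos: [0.6241, 0.1734, 0.3086]
eef_rot: [0.082, 0.997, -0.0, -0.0]
force: [-0.5, 0.8, -0.4]
grip_width: 0.0006
grasp_force: 0.0
[ 1.49370690e-01  2.35633227e-01  1.34909078e+00  2.53362463e-06
  1.55705305e+00 -1.25759232e+00]
```

View pics/s2.png

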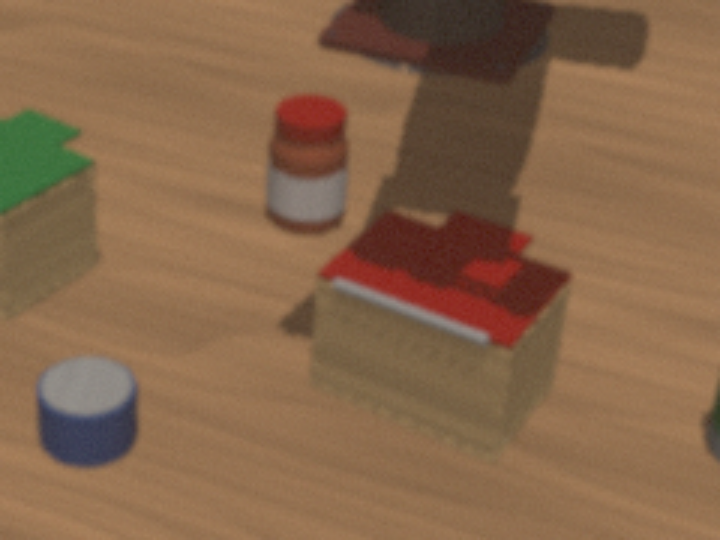

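The red lid is shut (centre about (445,275)) and the jar and tin have not moved. Next I'll go in front of the green tab and start tilting the tool.

```bash
cat > st.py <<'E'
from h import *
from scipy.spatial.transform import Rotation as R
s=robot.observe();r=R.from_quat(s['eef_rot']).as_matrix()
print('q',np.round(s['joint_pos'],4).tolist(),'p',np.round(s['eef_pos'],4).tolist(),'z',r[:,2].round(3),'y',r[:,1].round(3),'t',s['time_s'])
E
python3 st.py; python3 -m inch '[[[-0.02,-0.042,0,0,0,-1,0],[-0.02,-0.042,0,0,0,-1,0],[-0.02,-0.042,0,0,0,-1,0],[-0.02,-0.042,0,0,0,-1,0],[-0.02,-0.042,0,0,0,0,0],[-0.02,-0.042,0,0,0,0,0],[-0.02,-0.042,0,0,0,0,0],[-0.015,-0.035,0,0,0,0,0],[0,0,0,0,0,0,0]]]'; python3 st.py;  python3 -m inch '[[[0,0,0,-2,-8.5,0,0],[0,0,0,-2,-8.5,0,0],[0,0,0,-2,-8.5,0,0],[0,0,0,-2,-8.5,0,0],[0,0,0,0,0,0,0]]]'; python3 st.py
```

```text
q [0.1494, 0.2312, 1.341, -0.0001, 1.5601, -1.2575] p [0.6262, 0.1738, 0.3159] z [ 0.009  0.001 -1.   ] y [0.163 0.987 0.003] t 4.95
time_s: 6.08
eef_pos: [0.4683, -0.1576, 0.3076]
eef_rot: [0.118, 0.993, -0.0, 0.0]
force: [0.8, 0.2, -0.1]
grip_width: 0.0005
grasp_force: 0.0
q [-0.484, -0.142, 1.7419, -0.0005, 1.5413, -1.8173] p [0.4683, -0.1576, 0.3076] z [ 0.    -0.001 -1.   ] y [ 0.235  0.972 -0.001] t 6.075
time_s: 6.7
eef_pos: [0.4673, -0.1539, 0.305]
eef_rot: [0.112, 0.948, -0.033, 0.297]
force: [0.3, -0.9, -0.1]
grip_width: 0.0005
grasp_force: 0.0
q [-0.6438, -0.6883, 2.2413, 0.2702, 1.0384, -2.052] p [0.4673, -0.1539, 0.305] z [ 0.556 -0.13  -0.821] y [0.231 0.973 0.003] t 6.7
```

```bash
cat > fk.py <<'E'
import numpy as np
from scipy.optimize import least_squares
D=[([1.124,.22,1.526,0,1.395],[.1968,.5926,.2214]),([.1494,.2356,1.349,0,1.557],[.6241,.1734,.3086]),([-.484,-.142,1.7419,-.0005,1.5413],[.4683,-.1576,.3076]),([-.6438,-.6883,2.2413,.2702,1.0384],[.4673,-.1539,.305])]
D=[D[i] for i in(0,2,3)]+[([.1494,.2312,1.341,0,1.5601],[.6262,.1738,.3159])]
def axes(q,sg=1):
    c,s=np.cos(q[0]),np.sin(q[0]);r=np.array([c,s,0]);l=np.array([-s,c,0]);z=np.array([0,0,1.]);f=q[1]+q[2]
    F=np.sin(f)*r+np.cos(f)*z;N=np.cos(f)*r-np.sin(f)*z
    d=np.cos(q[4])*F+np.sin(q[4])*(np.cos(q[3])*N+sg*np.sin(q[3])*l)
    return r,l,z,F,N,d
def fk(q,P,sg):
    a1,d1,a2,d4,e,L,a3=P;r,l,z,F,N,d=axes(q,sg)
    w=a1*r+e*l+d1*z+a2*(np.sin(q[1])*r+np.cos(q[1])*z)+d4*F+a3*N
    return w+L*d,d,w
if __name__=='__main__':
    for sg in(1,-1):
        print(sg,axes(D[2][0],sg)[5].round(3))
        f=lambda P:np.concatenate([fk(q,P,sg)[0]-p for q,p in D]+[1e-2*(P-[0.0,.33,.36,.38,.079,.2,0])])
        o=least_squares(f,[0,.33,.36,.38,.079,.2,0]);print(o.x.round(3),(o.fun[:12]*1e3).round(1))
E
python3 fk.py
```

```text
1 [ 0.556 -0.13  -0.821]
[-0.009  0.314  0.411  0.557  0.079  0.342  0.056] [-0.   0.1  0.2  0.   0.  -0.3 -0.1 -0.1  0.1 -0.  -0.   0. ]
-1 [ 0.28  -0.497 -0.821]
[-0.027  0.138  0.204  0.602  0.098 -0.001  0.013] [-22.8  -2.1  -0.6  59.9  -9.1   3.2 -52.8 -34.  -10.7 -26.3  15.8   8.2]
```

```bash
cat > ik.py <<'E'
from fk import *
P=[-0.009,.314,.411,.557,.079,.342,.056]
P=least_squares(lambda P:np.concatenate([fk(q,P,1)[0]-p for q,p in D]+[1e-2*(P-np.array([0.0,.33,.36,.38,.079,.2,0]))]),P).x
lo=np.array([-2.98,-.91,.09,-1.24,.2,-2.68]);hi=np.array([2.98,2.08,2.57,4.39,2.65,2.68])
def full(q):
    p,d,w=fk(q,P,1);r,l,z,F,N,_=axes(q)
    u=np.sin(q[4])*F-np.cos(q[4])*(np.cos(q[3])*N+np.sin(q[3])*l);v=np.cross(d,u)
    return p,d,np.cos(q[5])*u+np.sin(q[5])*v,w
def target(t,a): # tilt from down, azimuth (deg)
    t,a=np.radians([t,a]);return np.array([np.sin(t)*np.cos(a),np.sin(t)*np.sin(a),-np.cos(t)]),np.array([-np.sin(a),np.cos(a),0])
def ik(p,d,y,q0):
    def f(q):
        a,b,c,_=full(q);return np.concatenate([a-p,.3*(b-d),.3*(c-y)])
    o=least_squares(f,np.clip(q0,lo+.01,hi-.01),bounds=(lo,hi));return o.x,np.linalg.norm(o.fun)
E
python3 - <<'E'
from ik import *
q=[-.6438,-.6883,2.2413,.2702,1.0384,-2.052];print(full(q)[2])
tab=np.array([.5241,-.166]);x=np.array([.973,-.231])
for z,dx in((.30,-.05),(.07,-.03),(.07,.012)):
  for t in(30,40,50,60,70):
    for a in(-60,-45,-30,-13,0,20):
        d,y=target(t,a);p=np.r_[tab+dx*x,z];best=None
        for s in(1,-1):
            for q0 in(q,[-.4,-.5,2.2,3,.5,1],[-.4,-.5,2.2,1.5,.5,-1],[-.4,0,2,0,.5,1]):
                r=ik(p,d,s*y,q0)
                if best is None or r[1]<best[1]:best=(*r,s)
        if best[1]<2e-3:print(z,dx,t,a,best[2],best[0].round(2))
E
```

```text
[0.23136043 0.97286318 0.0030973 ]
0.3 -0.05 30 -60 1 [-0.22 -0.4   2.04 -0.41  1.16 -0.64]
0.3 -0.05 30 -45 -1 [-0.32 -0.5   2.11 -0.26  1.07  2.11]
0.3 -0.05 30 -30 -1 [-0.44 -0.57  2.16 -0.05  1.03  1.66]
0.3 -0.05 30 -13 1 [-0.6  -0.58  2.16  0.21  1.08 -2.  ]
0.3 -0.05 30 0 1 [-0.7  -0.55  2.14  0.36  1.16 -2.35]
0.3 -0.05 30 20 -1 [-0.8  -0.43  2.07  0.49  1.31  0.34]
0.3 -0.05 40 -60 1 [-0.12 -0.45  2.14 -0.63  1.08 -0.44]
0.3 -0.05 40 -45 1 [-0.25 -0.6   2.24 -0.43  0.93 -0.87]
0.3 -0.05 40 -30 1 [-0.43 -0.71  2.3  -0.08  0.86 -1.45]
0.3 -0.05 40 -13 -1 [-0.67 -0.74  2.31  0.34  0.95  1.02]
0.3 -0.05 40 0 1 [-0.81 -0.68  2.28  0.55  1.09 -2.53]
0.3 -0.05 40 20 -1 [-0.93 -0.49  2.17  0.69  1.3   0.16]
0.3 -0.05 50 -60 1 [-0.02 -0.46  2.23 -0.87  1.03 -0.21]
0.3 -0.05 50 -45 1 [-0.17 -0.68  2.35 -0.66  0.81 -0.65]
0.3 -0.05 50 -30 1 [-0.41 -0.85  2.44 -0.13  0.69 -1.4 ]
0.3 -0.05 50 -13 1 [-0.74 -0.9   2.46  0.53  0.85 -2.29]
0.3 -0.05 50 0 -1 [-0.93 -0.79  2.41  0.78  1.06  0.41]
0.3 -0.05 50 20 -1 [-1.05 -0.52  2.26  0.89  1.33 -0.03]
0.3 -0.05 60 -60 1 [ 0.07 -0.44  2.3  -1.
[... 2036 characters left out ...]
0.4 ]
0.07 0.012 50 0 -1 [-0.8  -0.08  2.44  1.44  0.59 -0.42]
0.07 0.012 50 20 -1 [-0.93  0.09  2.27  1.18  0.92 -0.55]
0.07 0.012 60 -45 1 [-0.12  0.11  2.4   4.27  0.64  0.91]
0.07 0.012 60 -30 -1 [-0.36 -0.01  2.52  3.48  0.44 -1.8 ]
0.07 0.012 60 -13 1 [-0.69 -0.04  2.56  2.29  0.54  2.11]
0.07 0.012 60 0 1 [-0.89  0.03  2.49  1.79  0.76  2.29]
0.07 0.012 60 20 -1 [-1.02  0.2   2.29  1.38  1.05 -0.81]
0.07 0.012 70 -45 -1 [-0.07  0.28  2.4   4.05  0.9  -1.96]
0.07 0.012 70 -30 -1 [-0.34  0.19  2.53  3.38  0.81 -1.67]
0.07 0.012 70 -13 1 [-0.74  0.17  2.57  2.5   0.88  1.83]
0.07 0.012 70 0 -1 [-0.96  0.22  2.5   1.99  1.   -1.15]
0.07 0.012 70 20 -1 [-1.09  0.35  2.28  1.51  1.2  -1.03]
```

```bash
cat > path.py <<'E'
from ik import *
hg=np.array([.6487,-.1955]);x=np.array([.973,-.231]);yb=np.array([.231,.973]);off=-.008
def W(bx,z):return np.r_[hg+bx*x+off*yb,z]
pts=[('pre-high',-.20,.25),('pre',-.17,.061),('pre2',-.14,.061),('under',-.113,.061)]
for th in(0,15,30,45,60,75,90,100):
    c,s=np.cos(np.radians(th)),np.sin(np.radians(th));pts.append((th,-.112*c-.013*s,.091+.112*s-.013*c))
pts+=[('end',.02,.203),('back',-.10,.23)]
if __name__=='__main__':
  for t,a in((50,10),(50,20),(60,10),(60,20),(60,30)):
    d,y=target(t,a);q=np.array([-1.,0,2.3,1.2,1,-.6]);print(t,a)
    for n,bx,z in pts:
        q,e=ik(W(bx,z),d,-y,q);w=full(q)[3];print(' ',n,W(bx,z).round(3),q.round(2),round(e*1e3,1),w.round(2) if n in('under','pre-high') else '')
E
python3 path.py
```

```text
50 10
  pre-high [ 0.452 -0.157  0.25 ] [-1.09 -0.67  2.44  0.9   1.21  0.04] 0.0 [ 0.19 -0.2   0.47]
  pre [ 0.481 -0.164  0.061] [-1.01 -0.09  2.47  1.25  0.84 -0.55] 0.0 
  pre2 [ 0.511 -0.171  0.061] [-0.95 -0.02  2.41  1.29  0.8  -0.54] 0.0 
  under [ 0.537 -0.177  0.061] [-0.9   0.04  2.35  1.32  0.77 -0.53] 0.0 [ 0.28 -0.22  0.28]
  0 [ 0.538 -0.177  0.078] [-0.89 -0.01  2.35  1.27  0.78 -0.46] 0.0 
  15 [ 0.538 -0.178  0.107] [-0.89 -0.09  2.35  1.2   0.8  -0.35] 0.0 
  30 [ 0.546 -0.179  0.136] [-0.88 -0.14  2.32  1.14  0.82 -0.25] 0.0 
  45 [ 0.561 -0.183  0.161] [-0.86 -0.16  2.28  1.09  0.83 -0.16] 0.0 
  60 [ 0.581 -0.188  0.181] [-0.82 -0.14  2.22  1.06  0.83 -0.09] 0.0 
  75 [ 0.606 -0.194  0.196] [-0.79 -0.11  2.16  1.04  0.82 -0.04] 0.0 
  90 [ 0.634 -0.2    0.203] [-0.75 -0.05  2.09  1.03  0.8  -0.01] 0.0 
  100 [ 0.653 -0.205  0.204] [-0.73 -0.    2.04  1.03  0.78  0.01] 0.0 
  end [ 0.666 -0.208  0.203] [-0.72  0.03  2.01  1.03  0.77  0.02] 0.0 
  back [ 0.55 -0.18  0.23] [-0.87 -0.32  2.26  0.97  0.94  0.02] 0.0 
50 20
  pre-high [ 0.452 -0.157  0.25 ] [-1.12 -0.
[... 3448 characters left out ...]
538 -0.177  0.078] [-1.04  0.28  2.16  1.22  1.18 -0.79] 0.0 
  15 [ 0.538 -0.178  0.107] [-1.04  0.21  2.16  1.19  1.2  -0.73] 0.0 
  30 [ 0.546 -0.179  0.136] [-1.03  0.15  2.15  1.18  1.22 -0.66] 0.0 
  45 [ 0.561 -0.183  0.161] [-1.    0.12  2.12  1.17  1.22 -0.59] 0.0 
  60 [ 0.581 -0.188  0.181] [-0.97  0.12  2.07  1.17  1.22 -0.53] 0.0 
  75 [ 0.606 -0.194  0.196] [-0.94  0.14  2.01  1.17  1.21 -0.48] 0.0 
  90 [ 0.634 -0.2    0.203] [-0.9   0.19  1.95  1.18  1.19 -0.45] 0.0 
  100 [ 0.653 -0.205  0.204] [-0.88  0.22  1.9   1.18  1.17 -0.43] 0.0 
  end [ 0.666 -0.208  0.203] [-0.86  0.25  1.87  1.19  1.16 -0.42] 0.0 
  back [ 0.55 -0.18  0.23] [-1.02 -0.03  2.12  1.12  1.3  -0.45] 0.0
```

```bash
python3 -m inch '[[[0,0,0,5.7,-1.3,-8.4,0],[0,0,0,5.7,-1.3,-8.4,0],[0,0,0,5.7,-1.3,-8.4,0],[0,0,0,5.7,-1.3,-8.4,0],[0,0,0,5.7,-1.3,-8.4,0],[0,0,0,5.7,-1.3,-8.4,0],[0,0,0,5.7,-1.3,-8.4,0],[0,0,0,5.7,-1.3,-8.4,0],[0,0,0,5.7,-1.3,-8.4,0],[0,0,0,5.7,-1.3,-8.4,0],[0,0,0,5.7,-1.3,-8.4,0],[0,0,0,5.7,-1.3,-8.4,0]]]'; python3 -m inch '[[[0,0,0,5.7,-1.3,-8.4,0],[0,0,0,5.7,-1.3,-8.4,0],[0,0,0,5.7,-1.3,-8.4,0],[0,0,0,5.7,-1.3,-8.4,0],[0,0,0,5.7,-1.3,-8.4,0],[0,0,0,3,-0.7,-4.4,0],[0,0,0,0,0,0,0]]]'
cat > rot.py <<'E'
import sys
from h import *
from ik import target
from scipy.spatial.transform import Rotation as R
d,y=target(*map(float,sys.argv[1:3]));y=-y
T=np.c_[np.cross(y,d),y,d];s=robot.observe()
print('rotvec',np.degrees((R.from_matrix(T)*R.from_quat(s['eef_rot']).inv()).as_rotvec()).round(1),'norm')
E
python3 st.py; python3 rot.py 58 20
```

```text
time_s: 8.2
eef_pos: [0.4703, -0.1555, 0.3091]
eef_rot: [0.887, 0.355, 0.244, 0.168]
force: [-0.6, 0.2, 0.3]
grip_width: 0.0003
grasp_force: 0.0
time_s: 9.07
eef_pos: [0.4701, -0.1555, 0.3088]
eef_rot: [0.949, -0.104, 0.296, 0.032]
force: [-0.2, 0.8, 1.1]
grip_width: 0.0004
grasp_force: 0.0
q [-0.6498, -0.675, 2.2267, 0.2801, 1.0464, 1.0659] p [0.4701, -0.1555, 0.3088] z [ 0.556 -0.122 -0.822] y [-0.216 -0.976 -0.001] t 9.075
rotvec [  1.5 -23.6  32. ] norm
```

```bash
python3 -m inch '[[[-0.003,0,-0.01,0.2,-2.95,4,0],[-0.003,0,-0.01,0.2,-2.95,4,0],[-0.003,0,-0.01,0.2,-2.95,4,0],[-0.003,0,-0.01,0.2,-2.95,4,0],[-0.003,0,-0.01,0.2,-2.95,4,0],[-0.003,0,-0.01,0.2,-2.95,4,0],[0,0,0,0.2,-2.95,4,0],[0,0,0,0.1,-2.95,4,0],[0,0,0,0,0,0,0],[0,0,0,0,0,0,0]]]'; python3 st.py; python3 rot.py 58 20
```

```text
time_s: 10.32
eef_pos: [0.4513, -0.1556, 0.2478]
eef_rot: [0.861, 0.151, 0.477, -0.085]
force: [0.1, 0.1, 0.2]
grip_width: 0.0004
grasp_force: 0.0
q [-1.2163, -0.4822, 2.422, 1.0446, 1.3742, -0.3125] p [0.4513, -0.1556, 0.2478] z [ 0.797  0.29  -0.53 ] y [ 0.341 -0.94  -0.002] t 10.325
rotvec [-0.1 -0.   0.1] norm
```

```bash
python3 -m inch '[[[0.004,-0.001,-0.031,0,0,0,0],[0.004,-0.001,-0.031,0,0,0,0],[0.004,-0.001,-0.031,0,0,0,0],[0.004,-0.001,-0.031,0,0,0,0],[0.004,-0.001,-0.031,0,0,0,0],[0.004,-0.001,-0.031,0,0,0,0],[0,0,0,0,0,0,0],[0,0,0,0,0,0,0]]]'; python3 st.py
python3 - <<'E'
from h import *
a=robot.read_camera('scene')[180:330,180:380];b=robot.read_camera('top')[190:340,330:530]
cv2.imwrite('pics/s3.png',cv2.resize(np.hstack([a,b])[:,:,::-1],None,fx=2,fy=2,interpolation=cv2.INTER_CUBIC))
E
```

```text
time_s: 11.32
eef_pos: [0.4756, -0.1617, 0.0628]
eef_rot: [0.861, 0.152, 0.478, -0.084]
force: [1.1, -0.5, -0.3]
grip_width: 0.0002
grasp_force: 0.0
q [-1.1522, 0.1105, 2.4114, 1.2741, 1.0877, -0.8576] p [0.4756, -0.1617, 0.0628] z [ 0.798  0.29  -0.528] y [ 0.342 -0.94   0.   ] t 11.325
```

View pics/s3.png

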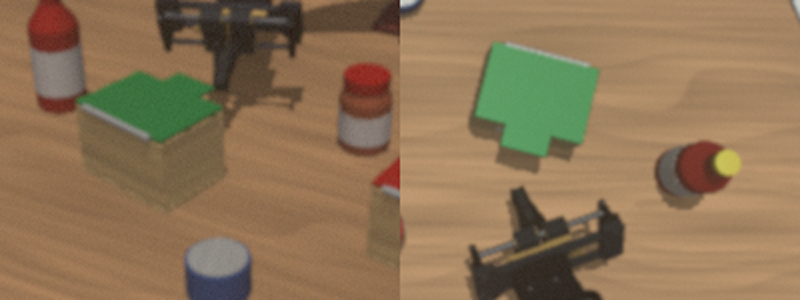

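Left half: the tool sits in front of the green tab. Right half: the shut fingertip is at (520,190) and lined up with the tab front at (526,152), well clear of the bottle. I'll slide it under the tab and start lifting.

```bash
python3 -m inch '[[[0.011,-0.003,0,0,0,0,0],[0.011,-0.003,0,0,0,0,0],[0.011,-0.003,0,0,0,0,0],[0.011,-0.003,0,0,0,0,0],[0.011,-0.002,0,0,0,0,0],[0,0,0,0,0,0,0]]]'; python3 -m inch '[[[0,0,0.008,0,0,0,0],[0,0,0.008,0,0,0,0],[0.001,0,0.01,0,0,0,0],[0.001,0,0.01,0,0,0,0],[0.001,0,0.01,0,0,0,0],[0.0035,-0.001,0.01,0,0,0,0],[0.0035,-0.001,0.01,0,0,0,0],[0.0035,-0.001,0.01,0,0,0,0],[0,0,0,0,0,0,0]]]'
python3 - <<'E'
from h import *
a=robot.read_camera('scene')[180:330,180:380];b=robot.read_camera('top')[190:340,330:530]
cv2.imwrite('pics/s4.png',cv2.resize(np.hstack([a,b])[:,:,::-1],None,fx=2,fy=2,interpolation=cv2.INTER_CUBIC))
E
```

```text
time_s: 12.18
eef_pos: [0.5307, -0.1754, 0.0615]
eef_rot: [0.861, 0.152, 0.478, -0.085]
force: [0.4, -1.0, -0.7]
grip_width: 0.0006
grasp_force: 0.0
time_s: 13.3
eef_pos: [0.5442, -0.1789, 0.1387]
eef_rot: [0.861, 0.152, 0.478, -0.084]
force: [-0.6, -0.2, -0.5]
grip_width: 0.0003
grasp_force: 0.3
```

View pics/s4.png

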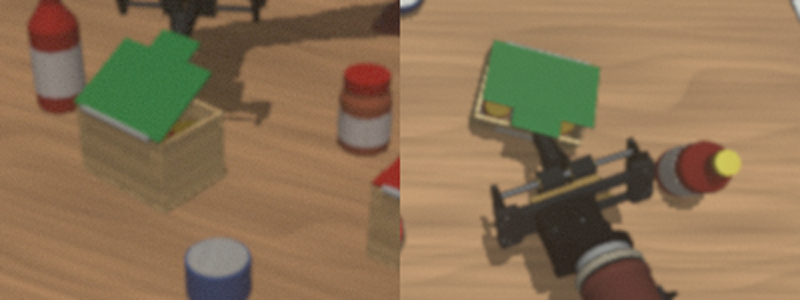

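The green lid is up about 35° on the fingertip, and the gripper's right end is at (650,170), near the bottle in this view but about 4 cm away. I'll carry on round the arc with less sideways drift towards the bottle.

```bash
python3 -m inch '[[[0.006,-0.001,0.008,0,0,0,0],[0.006,-0.001,0.008,0,0,0,0],[0.006,-0.001,0.008,0,0,0,0],[0.007,-0.001,0.007,0,0,0,0],[0.007,-0.001,0.007,0,0,0,0],[0.007,-0.001,0.006,0,0,0,0],[0.008,-0.001,0.005,0,0,0,0],[0.008,-0.001,0.005,0,0,0,0],[0.008,-0.001,0.005,0,0,0,0]]]'; python3 -m inch '[[[0.009,-0.001,0.002,0,0,0,0],[0.009,-0.001,0.002,0,0,0,0],[0.009,-0.001,0.002,0,0,0,0],[0.007,-0.001,0,0,0,0,0],[0.007,-0.001,0,0,0,0,0],[0.006,-0.001,0,0,0,0,0],[0.005,0,0,0,0,0,0],[0.005,0,0,0,0,0,0],[0.003,0,0,0,0,0,0],[0,0,0,0,0,0,0]]]'
python3 - <<'E'
from h import *
a=robot.read_camera('scene')[150:300,180:380];b=robot.read_camera('top')[165:315,330:530]
cv2.imwrite('pics/s5.png',cv2.resize(np.hstack([a,b])[:,:,::-1],None,fx=2,fy=2,interpolation=cv2.INTER_CUBIC))
E
```

```text
time_s: 14.52
eef_pos: [0.6071, -0.1874, 0.1968]
eef_rot: [0.861, 0.151, 0.478, -0.085]
force: [-0.0, -0.8, 0.2]
grip_width: 0.0009
grasp_force: 0.2
time_s: 15.78
eef_pos: [0.6667, -0.1934, 0.2025]
eef_rot: [0.861, 0.151, 0.478, -0.085]
force: [0.1, 0.2, 0.5]
grip_width: 0.0003
grasp_force: 0.0
```

View pics/s5.png

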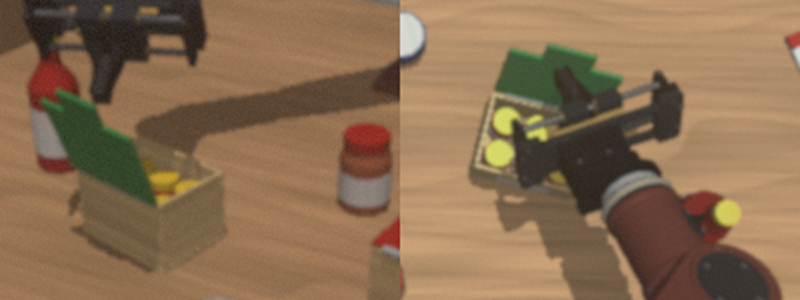

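The green lid leans back on its stop and the fingertip is free of it, with near-zero force. I'll back away up and towards the robot, then check everything.

```bash
python3 -m inch '[[[-0.012,0.002,0.006,0,0,0,0],[-0.018,0.004,0.012,0,0,0,0],[-0.018,0.004,0.012,0,0,0,0],[-0.018,0.004,0.012,0,0,0,0],[-0.018,0.004,0.012,0,0,0,0],[-0.018,0.004,0.012,0,0,0,0],[-0.018,0.004,0.012,0,0,0,0],[-0.018,0.004,0.012,0,0,0,0],[-0.018,0.004,0.012,0,0,0,0],[0,0,0,0,0,0,0],[0,0,0,0,0,0,0],[0,0,0,0,0,0,0]]]'
python3 - <<'E'
from h import *
a=robot.read_camera('scene')[150:350,180:560];b=robot.read_camera('top')[140:340,140:520]
cv2.imwrite('pics/s6.png',cv2.resize(np.vstack([a,b])[:,:,::-1],None,fx=1.5,fy=1.5,interpolation=cv2.INTER_CUBIC))
E
```

```text
time_s: 17.38
eef_pos: [0.5107, -0.1593, 0.3039]
eef_rot: [0.861, 0.151, 0.478, -0.085]
force: [0.8, -0.0, -0.1]
grip_width: 0.0004
grasp_force: 0.0
```

View pics/s6.png

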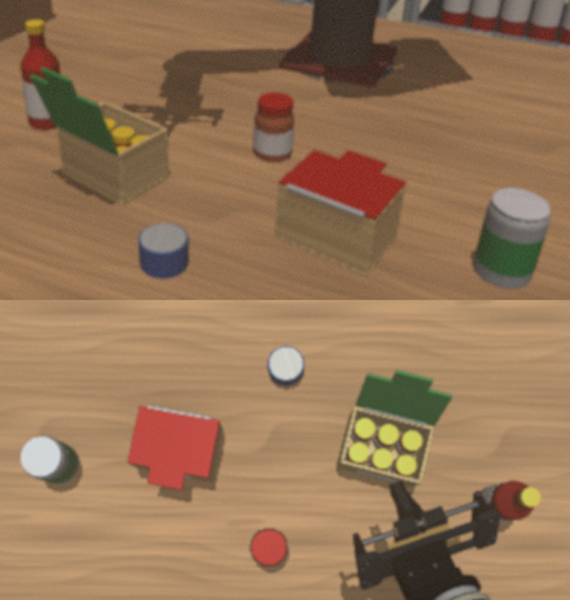

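The red lid is shut and the green lid leans open on its stop. The bottle cap still projects to about (493,272), where it started, and the jar, tin and can are unmoved, with the arm clear.

```bash
python3 -c "from cell import robot;print(robot.job_done())"
```

```text
the job is handed in; nothing more can be done
None
```

The job is handed in at about 17.5 s: the red lid was pushed fully shut first, then the green lid was flipped past upright and rests open on its stop, with the jar, can, bottle and tin left standing where they were.

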